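# Hold the hardness gauge on the marked spot of a heel blank

## Robot

A 6-joint arm with a two-finger parallel gripper is mounted at the origin on the work surface. World frame = base frame: x ahead of the robot, y to its left, z up, the work surface at z = 0. Lengths are in mm, angles in rad, forces in N, time in s.
With the tool pointing down it reaches from about 275 to 775 mm from the base axis. Payload 14.6 kg.
Tool frame: the origin (TCP) lies midway between the tips of the shut fingers; the grasp point (between the pads) lies 19 mm behind it (tcp_to_grasp is the distance from the TCP to the grasp point, in mm); z points along the fingers, y is the line along which they close (so a half turn about z gives the same grasp; the last joint's range is limited). The gripper opens to 85 mm and grips with 20 to 120 N. Pads are 22 mm wide; open, the fingers measure 114 mm over their backs; the gripper's body (76 mm by 85 mm) begins 54 mm behind the grasp point. The pads swing forward as they close: fully open they stand 13 mm farther back than shut.
Start: joints at [-1.313, 0.263, -0.048, 1.259, 0, 1.415], TCP at [210.611, -480.906, 231.278] pointing down, gripper open.
Joint ranges: [-2.65, 2.65], [-0.89, 1.7], [-1.18, 1.37], [-2.13, 2.11], [-1.35, 1.29], [-3.14, 3.14]. Speed limits (rad/s): [1.89, 1.89, 2.57, 2.79, 3.14, 3.14].

## Interface

Orientations are given as [roll, pitch, yaw] about the fixed x, y, z axes, in that order (R = Rz(yaw) Ry(pitch) Rx(roll)).
In Python, from bench import sense, capture, close_job, find_in, cut_out, tcp_to_grasp gives the robot as it stands.
- The arm moves only by the tool send_rows, never from a script. Its argument "deltas" is one flat list of numbers, 6 for each row, row after row: the shift along the world's x, y, z normalised to -1 to 1, where 1 is 2 cm, then the turn, a rotation vector about the world's x, y, z normalised to -1 to 1, where 1 is 5 degrees. In form: [dx, dy, dz, ax, ay, az, dx, dy, dz, ax, ay, az, ...]. A call has 1 to 12 rows; each row shifts and turns the commanded pose from where the row before left it; what a row does not reach is not made up. A row lasts 1/8 s, in which the tool goes at most 62.5 mm and 10.7 degrees, less where a joint would pass 70% of its speed; a pose out of reach is approached as far as the arm can. A call with a number of a shift or a turn outside -1 to 1 is refused whole. A call with a gripper value outside its range is refused whole. "grip" is the closure, from 0 (fully open) to 1 (shut), set as the call begins (left out, the last holds). The fingers move at their own pace and stop on an object; the grip force is fixed at half the most. Time passes only in rows, so rows that do not move let the fingers close. It gives the time, the measured TCP pose, the force, the opening and the grip force at its end, in the units of the state.
- sense(): the state, without advancing time (a new reading comes with each control period).
- capture(name): name is "scene" or "top" or "wrist"; returns a dict with "pixels" (400x640x3 uint8, red, green, blue), "fx", "fy", "cx", "cy" (pixels), "R" (3x3) and "t" (3): a world point X has camera coordinates R X + t; the wrist camera has in their place "T_tool_cam" (4x4, takes a point from camera to tool coordinates, whose origin is the TCP and whose axes are the flange's). Camera axes: x right, y down, z forward; pixel columns grow to the right and rows downward; lengths in mm; the calibration is good to about 2 mm. The wrist camera is an equidistant fisheye: a pixel r from the principal point sees the ray r / f radians off the axis. A picture is of the moment at which its call begins: read the wrist's pose just before it. There is no depth.
- close_job(): hands the job in; it is judged then, once.
Trained networks look in the newest picture that a camera, given by its name, has taken for a name from the list of things; names that differ only in an ending like _2 or _b are one class to them, and where a whole thing is asked for, a point or a joint stands for the part that bears it (a point fixed in the world has none). Each returns a list of dicts, best first, with "confidence" (0 to 1); they miss things now and then, are a little off and sometimes report something else, mostly with a low value. They report only what shows in the picture. A call takes as long as a camera call. They do not tell look-alikes from the thing itself.
- find_in(thing, camera): "bbox" ([left, top, width, height] in pixels, round what is visible of it).
- cut_out(thing, camera): "region" (400x640 bool, what is visible of it) and "bbox" ([left, top, width, height] in pixels, round what is visible of it).
The state is a dict: "clock": time; "joints": joint angles; "dq": joint speeds; "effort": joint torques, N m; "ee_pos": TCP position; "orientation": TCP orientation; "wrist_force": force on the tool from outside, world axes, zero at the start; "moment": the same for the moment, N m; "gripper_width": finger opening in mm; "grasp_force": force on a finger pad.
Only numpy, scipy, OpenCV 4.12 (cv2) and the standard library are available. Lean on these libraries where they do the work, as an engineer would, in place of code of your own. Each camera call takes 0.05 s, during which the arm holds its last target. There are 200 camera calls.

## Task

Check the hardness of the round rubber heel blank: seat it, white mark up, fully down in the steel block whose round pocket matches it and let go of it, then take the hardness gauge out of the wooden tool rack. Hold the gauge upright on the blank with its foot centred on the white mark, and press gently, only until the spring pin has gone in and the foot sits flat on the rubber. Finish while still holding it there, pressed, so that the reading can be taken; leave the other things on the bench where they are.

Things in the scene. Friction and masses are not known exactly. Their poses are not given: they have to be found in the camera images.
- blank_round_center (a point): Centre (half-way up, 6 mm above its underside) of the loose round heel blank: a black rubber disc, 50 mm diameter, 12 mm thick, about 30 g, lying flat on the bench at the start. z is up out of its marked face.
- blank_mark (a point): The white paint-pen dot (6 mm across) on the round blank's top face, 7 mm off its centre: the spot to be tested. It moves with the blank.
- nest_round_floor (a point): Middle of the floor of the round pocket in the fixed steel block, 90 x 90 x 16 mm. The pocket is 53 mm in diameter and 4 mm deep with a 1.5 mm chamfer; its floor is 12 mm above the bench, so the seated blank stands 8 mm proud of the block and its top is 24 mm above the bench.
- nest_square_floor (a point): Middle of the floor of the square pocket (53 x 53 mm, 4 mm deep) in a second fixed steel block of the same size; its edges run along x and y. Not the place for the round blank.
- gauge_grip (a point): Grip point of the hand-held hardness gauge (grey, loose, about 300 g): in the middle of its body, 18 mm below the body's top (a boss adds 6 mm). Body 28 mm thick along x (display on +x), 40 mm wide along y (flat ribbed sides, the grips), 68 mm tall along z. A 14 mm stem below carries the foot, its underside 78 mm below this point. It starts upright, stem and foot in a rack hole, body on the rack's top.
- gauge_foot: Gauge foot, a steel disc 18 mm in diameter, 6 mm thick; origin at the centre of its flat underside, z up along the gauge. A spring pin (3 mm diameter) stands 2.5 mm below the underside; pushing it in flush takes about 8 N, then the foot itself bears and the force rises quickly. 12 to 15 N in all is a good light press; over 25 N is leaning on it.
- gauge: The whole gauge; origin at the centre of the underside of its body (50 mm below gauge_grip, 28 mm above the foot's underside), same axes as gauge_grip.
- rack: Fixed wooden tool rack, 60 mm along its x, 240 mm along its y, 40 mm tall, origin at the centre of its underside. Along its y: the gauge's hole at -55 mm (22 mm diameter, 34 mm deep), the awl at +45 mm, the punch at +90 mm.
- blank_square: Loose square rubber blank, 50 x 50 x 12 mm, origin at the centre of its underside. Not needed: leave it.
- awl: Loose awl standing in the rack, wooden handle 30 mm in diameter and 70 mm tall above the rack's top, origin where the handle meets the rack. Leave it.
- punch: Loose steel hole punch standing in the rack, 13 mm in diameter, 84 mm of it above the rack's top; origin at its foot. Leave it.
- hammer: Cobbler's hammer lying on the bench, 215 mm long along its x, 40 mm tall, origin under it. Leave it.
- polish_tin: Round shoe polish tin, 76 mm in diameter, 24 mm tall, origin at the centre of its underside. Leave it.
- heel_lift: D-shaped leather heel lift, 60 x 60 x 7 mm, origin at the centre of its underside. Leave it.
- shine_brush: Shoe brush, 150 x 45 x 44 mm, long along its x, origin at the centre of its underside. Leave it.
- cement_can: Light grey can with a lid, 64 mm in diameter, 100 mm tall, origin at the centre of its underside. Leave it.
Not all that is in view belongs to the job. Leave any pink or turquoise look-alike of the part that bears blank_round_center alone. Leave any green look-alike of the gauge alone.

How it is judged:
By the outcome, as a careful person would: the job done as asked, in the order asked, and still so for the second after the job is handed in, while the arm keeps its last pose, push and grip.
It also fails if it takes over 69 s, if anything falls off the work surface, if the arm or the gripper's body presses on something with over 40 N, if the wrist force passes 120 N, or if a joint passes its speed limit or range.

## Working session

There is one attempt and no reset: what is moved stays moved. The work goes in short steps, Python scripts to look and compute and a tool call to move; the robot and the scene stay as the last step left them, time stands still between calls to the robot, and variables do not carry over. Pictures are saved under pics/ and viewed, at most 10 in all, crops included, and the job is handed in when it is done.

Besides the shell and the picture viewer there is one more tool, called after ">>>" as a command line: name --argument value ..., lists and objects as JSON in quotes. send_rows: Moves the arm, as the interface text tells. Its arguments: {"type":"object","properties":{"deltas":{"type":"array"},"grip":{"type":"number"}},"required":["deltas"]}

```bash
ls; mkdir -p pics; cat > h.py <<'E'
import numpy as np, cv2
from bench import *
def ray(c,u,v,st=None):
    # returns origin, dir in world
    if 'R' in c:
        R=np.array(c['R']);t=np.array(c['t'])
        d=np.array([(u-c['cx'])/c['fx'],(v-c['cy'])/c['fy'],1]);return -R.T@t,R.T@d
    from scipy.spatial.transform import Rotation as Ro
    x=(u-c['cx'])/c['fx'];y=(v-c['cy'])/c['fy'];th=np.hypot(x,y)
    s=np.sin(th)/th if th>1e-9 else 1
    d=np.array([x*s,y*s,np.cos(th)]);T=np.array(c['T_tool_cam'])
    Rw=Ro.from_euler('xyz',st['orientation']).as_matrix();p=np.array(st['ee_pos'])
    return Rw@T[:3,3]+p,Rw@T[:3,:3]@d
def at(c,u,v,z,st=None):
    o,d=ray(c,u,v,st);return o+d*(z-o[2])/d[2]
def proj(c,X):
    p=np.array(c['R'])@np.array(X)+np.array(c['t']);return p[0]/p[2]*c['fx']+c['cx'],p[1]/p[2]*c['fy']+c['cy']
def save(c,n):cv2.imwrite('pics/'+n,cv2.cvtColor(c['pixels'],cv2.COLOR_RGB2BGR))
E
python3 - <<'E'
from h import *
print(sense(), tcp_to_grasp)
for n in('top','scene'):
    c=capture(n);save(c,n+'1.png');print(n,c['fx'],c['cx'],c['cy'],-np.array(c['R']).T@c['t'])
    for k in('blank_round_center','blank_mark','nest_round_floor','nest_square_floor','gauge','gauge_grip','rack','blank_square'):
        try:
            for r in find_in(k,n)[:4]:
                b=r['bbox'];u,v=b[0]+b[2]/2,b[1]+b[3]/2
                print(k,round(r['confidence'],2),np.round(b),np.round(at(c,u,v,12),0))
        except Exception as e:print(k,e)
E
```

```text
pics
{'clock': 0.0, 'joints': array([-1.31328990e+00,  2.63517656e-01, -4.89427833e-02,  1.25941421e+00,
       -2.74788819e-06,  1.41551858e+00]), 'dq': array([ 0.00098838, -0.0005532 , -0.00019053, -0.00088064, -0.00038572,
        0.00028848]), 'effort': array([-1.41113433e-04, -6.37613583e+01,  3.84565043e+01,  1.38707479e-02,
       -1.39210083e-04,  1.62195249e-05]), 'ee_pos': array([ 210.54152397, -480.62331649,  230.82569082]), 'orientation': array([-3.14052688e+00, -1.64051984e-04,  4.12784094e-01]), 'wrist_force': array([ 0.20561253, -0.40892742,  0.84558016]), 'moment': array([-0.03855148,  0.00542987,  0.00542614]), 'grasp_force': 0.0, 'gripper_width': 85.35062489549874} 18.700000000000003
top 453.1088553351661 315.72034871986733 202.49324903691073 [ 423.32630581   25.50511865 1261.23420285]
blank_round_center 0.8 [407. 281.  14.  14.] [ 321. -214.   12.]
blank_round_center 0.52 [409. 243.  16.  21.] [ 413. -226.   12.]
blank_mark 0.7 [433. 221.  18.  19.] [ 476. -294.   12.]
blank_mark 0.61 [406. 276.  20.  18.] [ 330. -220.   12.]
blank_mark 0.6 [410. 244.  17.  16.] [ 
[... 709 characters left out ...]
16.] [ 427. -225.   12.]
blank_mark 0.76 [209. 185.  19.  16.] [ 422. -220.   12.]
blank_mark 0.61 [224. 174.  16.  10.] [ 345. -204.   12.]
blank_mark 0.57 [177. 196.  18.  15.] [ 486. -288.   12.]
nest_round_floor 0.64 [227. 206.  39.  32.] [ 542. -108.   12.]
nest_square_floor 0.73 [311. 215.  39.  29.] [545. 103.  12.]
gauge 0.81 [408. 163.  19.  21.] [238. 324.  12.]
gauge 0.64 [395. 182.  28.  28.] [366. 298.  12.]
gauge_grip 0.86 [398. 185.  20.  25.] [371. 296.  12.]
gauge_grip 0.54 [407. 159.  17.  29.] [240. 319.  12.]
gauge_grip 0.4 [207. 186.  19.  11.] [ 419. -225.   12.]
rack 0.71 [378. 198. 102.  31.] [444. 345.  12.]
blank_square 0.86 [135. 210.  28.  20.] [ 569. -352.   12.]
```

View pics/top1.png

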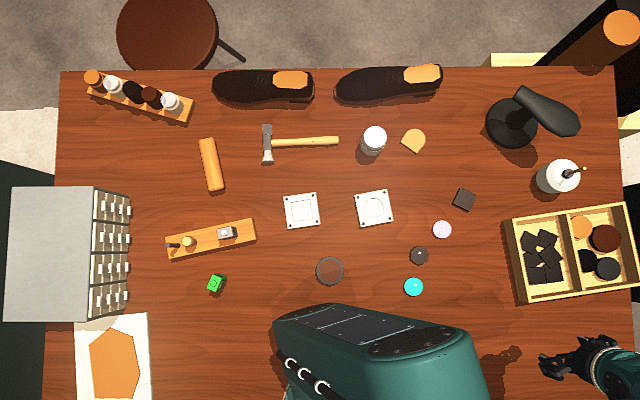

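View pics/scene1.png

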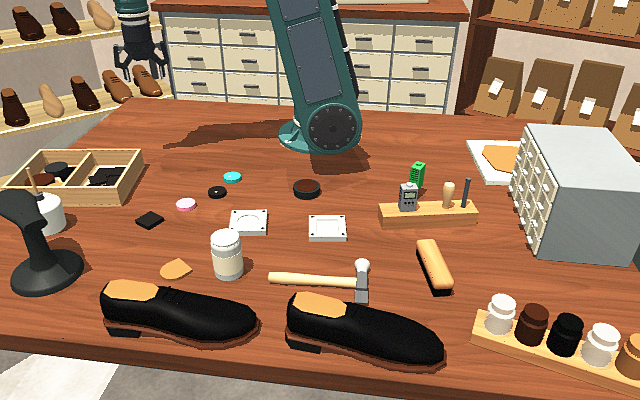

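The top picture shows these blank candidates: black disc at (419,255), pink (442,229), turquoise (413,287), and black discs in the tray near (608,268). The black square at (464,200) and the polish tin at (330,271) are other parts. The gauge candidates are grey in the rack at (226,233) and green at (215,284). By the description I choose the loose black disc and the grey gauge. The round nest is at (374,208) and the square one at (301,210). Next is a close crop to check.

```bash
python3 - <<'E'
from h import *
c=capture('top');p=c['pixels']
def crop(p,x,y,r,s=6):return cv2.resize(p[y-r:y+r,x-r:x+r],None,fx=s,fy=s,interpolation=cv2.INTER_CUBIC)
s=capture('scene')
im=np.vstack([np.hstack([crop(p,419,255,22),crop(p,374,208,22),crop(p,226,233,22)]),np.hstack([crop(s['pixels'],217,192,22),crop(s['pixels'],248,222,22),crop(s['pixels'],409,195,22)])])
cv2.imwrite('pics/crop.png',im[:,:,::-1])
for k,z,cam,cc in(('blank_round_center',6,'top',c),('rack',40,'top',c),('rack',20,'scene',s),('gauge',90,'top',c)):
    for r in cut_out(k,cam)[:3]:
        m=r['region'].astype(np.uint8);ys,xs=np.nonzero(m);col=cc['pixels'][m>0].mean(0)
        rect=cv2.minAreaRect(np.column_stack([xs,ys]).astype(np.float32));bx=cv2.boxPoints(rect)
        print(k,cam,round(r['confidence'],2),xs.mean(),ys.mean(),col.round(),np.round(at(cc,xs.mean(),ys.mean(),z),1),[np.round(at(cc,*q,z)[:2]) for q in bx])
# dark disc in top
g=cv2.cvtColor(p,cv2.COLOR_RGB2HSV);w=(p.max(2)<75).astype(np.uint8)[240:270,402:436]
n,l,st,ce=cv2.connectedComponentsWithStats(w);print(st,ce+[402,240])
E
```

```text
blank_round_center top 0.79 441.0935251798561 228.9820143884892 [247. 226. 233.] [ 480. -294.    6.] [array([ 505., -270.]), array([ 505., -319.]), array([ 455., -318.]), array([ 455., -268.])]
blank_round_center top 0.58 412.57950530035333 286.20494699646645 [ 82. 240. 232.] [ 324.9 -211.7    6. ] [array([ 350., -189.]), array([ 350., -238.]), array([ 301., -237.]), array([ 301., -188.])]
blank_round_center top 0.54 418.64638783269965 255.03041825095056 [104.  86.  74.] [ 409.1 -230.5    6. ] [array([ 434., -208.]), array([ 434., -254.]), array([ 385., -253.]), array([ 385., -206.])]
rack top 0.67 212.05239616613417 238.31118210862618 [240. 167.  81.] [456.5 330.7  40. ] [array([461., 462.]), array([514., 222.]), array([454., 208.]), array([401., 446.])]
rack scene 0.84 427.64724061810153 215.16909492273732 [201. 151.  92.] [461.2 341.6  20. ] [array([424., 214.]), array([364., 477.]), array([486., 463.]), array([540., 221.])]
gauge top 0.78 216.07777777777778 282.037037037037 [ 87. 170.  74.] [343.3 305.6  90. ] [array([329., 333.]), array([373., 315.]), array([358., 278.]), array([314., 297.])]
gauge top 0.66 226.77142857142857 232.6 [182. 160. 147.] [469.7 280.2  90. ] [array([487., 306.]), array([487., 254.]), array([453., 253.]), array([453., 305.])]
[[   0    0   34   30 1000]
 [   7    7    6   16   18]
 [  13   23    1    1    1]
 [  19   24    1    1    1]] [[418.638      254.476     ]
 [410.88888889 254.83333333]
 [415.         263.        ]
 [421.         264.        ]]
```

View pics/crop.png

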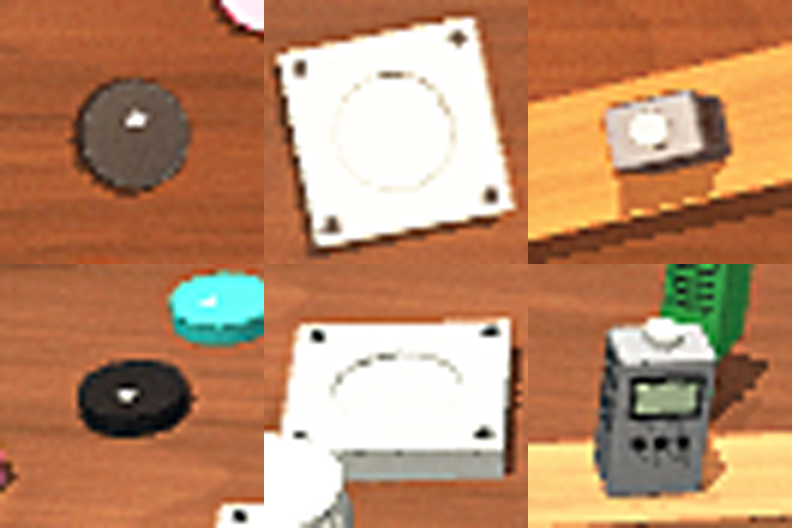

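The crops show the black disc centred at top pixel (419.3,255.5), with its white dot on the +x side. The round pocket is at (373.7,207.8) and the grey gauge's boss at (224,232.5), with its display towards the scene camera. The rack's yaw comes out at about 0.217 and its gauge hole at about (469,281), which agrees with the gauge. I move above the blank.

>>> send_rows --deltas '[0.83,1,-0.33,0,0,-0.19,0.83,1,-0.33,0,0,-0.19,0.83,1,-0.33,0,0,-0.19,0.83,1,-0.33,0,0,-0.19,0.83,1,-0.33,0,0,-0.19,0.83,1,-0.33,0,0,-0.19,0.83,1,-0.33,0,0,-0.19,0.83,1,-0.33,0,0,-0.19,0.83,1,-0.33,0,0,-0.19,0.83,1,-0.33,0,0,-0.19,0.83,1,-0.33,0,0,-0.19,0.83,1,-0.33,0,0,-0.19]'

```text
clock: 2.7
ee_pos: [410.3, -240.2, 151.9]
orientation: [3.141, -0.0, 0.213]
wrist_force: [1.0, -1.0, 0.4]
gripper_width: 85.2
grasp_force: 0.0
```

>>> send_rows --deltas '[0,0.4,0,0,0,0,0,0,0,0,0,0]' --grip 0.25

```text
clock: 2.95
ee_pos: [409.5, -232.8, 152.3]
orientation: [3.141, 0.0, 0.215]
wrist_force: [0.4, -0.3, 0.0]
gripper_width: 64.0
grasp_force: 0.0
```

```bash
cat > w.py <<'E'
from h import *
import sys
st=sense();c=capture('wrist');save(c,sys.argv[1])
print(st['clock'],st['ee_pos'].round(1),st['orientation'].round(3),st['gripper_width'],st['wrist_force'].round(2))
for a in sys.argv[2:]:
    k,z=a.split(':')
    for r in cut_out(k,'wrist')[:3]:
        m=r['region'].astype(np.uint8);ys,xs=np.nonzero(m)
        P=np.array([at(c,u,v,float(z),st)[:2] for u,v in zip(xs,ys)],np.float32)
        (cx,cy),rr=cv2.minEnclosingCircle(P);rect=cv2.minAreaRect(P)
        print(k,round(r['confidence'],2),np.round(r['bbox']),'col',c['pixels'][m>0].mean(0).round(),'mean',P.mean(0).round(1),'circ',round(cx,1),round(cy,1),round(rr,1),'rect',np.round(rect[0],1),np.round(rect[1],1),round(rect[2],1))
E
python3 w.py w1.png blank_round_center:12 blank_mark:12 nest_round_floor:16
```

```text
2.95 [ 409.5 -232.8  152.3] [3.141 0.    0.215] 63.996950455225246 [ 0.42 -0.35  0.02]
blank_round_center 0.96 [368. 102.  50.  50.] col [251. 220. 233.] mean [ 481.2 -292.6] circ 481.4 -292.7 25.8 rect [ 480.6 -292.7] [47.9 49.5] 14.7
blank_round_center 0.7 [286. 159.  53.  51.] col [68. 58. 50.] mean [ 411.5 -230.1] circ 411.2 -230.1 25.8 rect [ 411.2 -230.2] [50.1 47.2] 12.3
blank_round_center 0.68 [252. 234.  46.  48.] col [ 15. 167. 150.] mean [ 329.2 -211.9] circ 328.6 -212.1 27.3 rect [ 328.2 -211.3] [51.8 49.7] 13.7
blank_mark 0.96 [284. 160.  54.  53.] col [68. 58. 50.] mean [ 411.5 -230.5] circ 411.1 -230.4 25.9 rect [ 411.2 -230.2] [50.1 47.2] 12.3
blank_mark 0.75 [253. 236.  49.  43.] col [ 14. 168. 150.] mean [ 329.2 -211.9] circ 328.4 -212.3 27.0 rect [ 328.2 -211.5] [51.8 47.8] 12.9
blank_mark 0.67 [367. 105.  50.  51.] col [249. 217. 229.] mean [ 480.6 -292.5] circ 481.2 -292.8 26.4 rect [ 480.7 -292.6] [50.1 50.3] 1.5
nest_round_floor 0.9 [166.   0.  99.  82.] col [232. 225. 208.] mean [ 531.2 -111.7] circ 535.9 -109.8 60.8 rect [ 533.9 -109.6] [81.9 94.8] 9.8
```

View pics/w1.png

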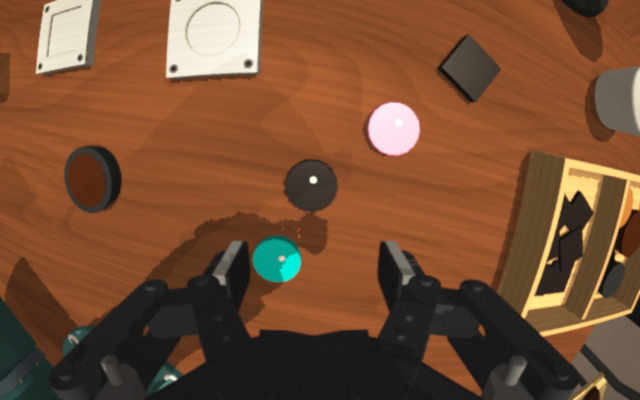

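The wrist picture shows the black blank at (311,185), giving (411.2,-230.2), with its white dot. Pink is at (393,128), turquoise at (276,259) and the round nest at (212,28). I go down over the blank.

>>> send_rows --deltas '[0.09,0.13,-1,0,0,0,0,0,-1,0,0,0,0,0,-1,0,0,0,0,0,-1,0,0,0,0,0,-1,0,0,0,0,0,-1,0,0,0,0,0,-0.8,0,0,0,0,0,0,0,0,0]'

```text
clock: 4.15
ee_pos: [411.0, -230.4, 15.5]
orientation: [-3.14, 0.001, 0.213]
wrist_force: [-0.7, 0.2, 0.5]
gripper_width: 64.0
grasp_force: 0.0
```

>>> send_rows --deltas '[0,0,-0.2,0,0,0,0,0,0,0,0,0]'

```text
clock: 4.4
ee_pos: [411.7, -230.6, 12.4]
orientation: [3.141, -0.0, 0.214]
wrist_force: [-0.3, 0.4, 0.7]
gripper_width: 64.0
grasp_force: 0.0
```

>>> send_rows --deltas '[0,0,-0.2,0,0,0,0,0,0,0,0,0]'

```text
clock: 4.65
ee_pos: [411.6, -230.3, 8.0]
orientation: [-3.141, 0.0, 0.214]
wrist_force: [0.0, 0.2, 0.4]
gripper_width: 64.2
grasp_force: 0.0
```

>>> send_rows --deltas '[0,0,-0.15,0,0,0,0,0,0,0,0,0]'

```text
clock: 4.9
ee_pos: [411.5, -230.2, 4.9]
orientation: [-3.141, 0.0, 0.214]
wrist_force: [0.6, -0.5, 0.4]
gripper_width: 63.7
grasp_force: 0.0
```

>>> send_rows --deltas '[0,0,-0.1,0,0,0,0,0,0,0,0,0]'

```text
clock: 5.15
ee_pos: [411.5, -230.3, 3.0]
orientation: [-3.141, 0.0, 0.214]
wrist_force: [0.7, 0.7, -0.5]
gripper_width: 64.3
grasp_force: 0.0
```

>>> send_rows --deltas '[0,0,-0.1,0,0,0,0,0,0,0,0,0]'

```text
clock: 5.4
ee_pos: [411.5, -230.2, 0.9]
orientation: [-3.141, 0.0, 0.214]
wrist_force: [0.3, -0.6, -0.4]
gripper_width: 64.0
grasp_force: 0.0
```

>>> send_rows --deltas '[0,0,0,0,0,0,0,0,0,0,0,0,0,0,0,0,0,0,0,0,0,0,0,0]' --grip 0.6

```text
clock: 5.9
ee_pos: [411.7, -230.3, 1.6]
orientation: [3.141, -0.0, 0.214]
wrist_force: [-2.3, 2.1, 13.1]
gripper_width: 47.3
grasp_force: 59.4
```

>>> send_rows --deltas '[0,0,0.5,0,0,0,0,0,1,0,0,0,0,0,1,0,0,0,0,0,0,0,0,0]'

```text
clock: 6.4
ee_pos: [412.4, -230.9, 52.4]
orientation: [3.14, -0.002, 0.214]
wrist_force: [0.5, -0.6, -0.9]
gripper_width: 47.0
grasp_force: 61.6
```

```bash
python3 w.py w2.png blank_round_center:60 nest_round_floor:16
python3 - <<'E'
from h import *
c=capture('scene');save(c,'s2.png')
p=cv2.resize(c['pixels'][130:230,160:290],None,fx=6,fy=6);w=cv2.imread('pics/w2.png')
cv2.imwrite('pics/s2c.png',p[:,:,::-1])
c=capture('top')
print('nest',at(c,373.7,207.8,16))
for k in('nest_round_floor',):
    r=cut_out(k,'top')[0];m=r['region'];ys,xs=np.nonzero(m);print(r['confidence'],at(c,xs.mean(),ys.mean(),16),m.sum())
# block bright pixels
b=(c['pixels'].min(2)>150).astype(np.uint8)[180:236,340:405]
n,l,s,ce=cv2.connectedComponentsWithStats(b)
i=1+s[1:,4].argmax();ys,xs=np.nonzero(l==i);r=cv2.minAreaRect(np.column_stack([xs+340,ys+180]).astype(np.float32));print(r,at(c,*r[0],16))
E
```

```text
6.4 [ 412.4 -230.9   52.4] [ 3.14e+00 -2.00e-03  2.14e-01] 47.005385954405185 [ 0.47 -0.61 -0.87]
blank_round_center 0.88 [264. 208.  98.  97.] col [42. 36. 32.] mean [ 412.8 -230.9] circ 411.5 -231.1 26.6 rect [ 411.5 -231.1] [52.7 47.5] 12.8
blank_round_center 0.61 [259. 289.  37.  43.] col [ 17. 141. 125.] mean [ 376.4 -218.8] circ 376.8 -219.1 15.0 rect [ 377.7 -219.4] [25.4 21.5] 6.7
blank_round_center 0.56 [395. 102.  75.  75.] col [248. 210. 225.] mean [ 480.4 -271.8] circ 480.3 -272.4 19.2 rect [ 480.6 -272.7] [37.5 36.6] 58.3
nest_round_floor 0.93 [102.   0. 137.  76.] col [222. 215. 198.] mean [ 515.5 -116.2] circ 520.9 -113.2 53.8 rect [ 519.8 -113.7] [54.1 94.7] 10.2
nest [ 538.82575438 -108.8671224    16.        ]
0.93 [ 539.33920029 -106.55706723   16.        ] 1151
((373.3846435546875, 207.423095703125), (33.14362335205078, 33.535858154296875), 78.69007110595703) [ 539.87324885 -108.01923068   16.        ]
```

View pics/s2c.png

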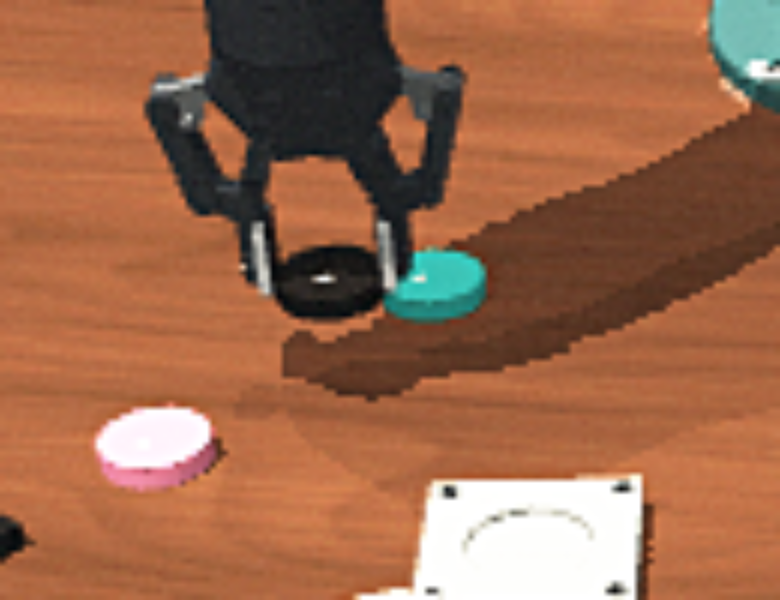

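The scene crop shows the black blank held between the finger tips at about (326,283), mark up, with the tips level with its underside. They would strike the block, so I regrip about 5.5 mm higher.

>>> send_rows --deltas '[0,0,-1,0,0,0,0,0,-1,0,0,0,0,0,-0.48,0,0,0,0,0,0,0,0,0]'

```text
clock: 7.2
ee_pos: [411.2, -230.0, 1.0]
orientation: [-3.14, 0.001, 0.214]
wrist_force: [-0.5, -0.5, 1.0]
gripper_width: 47.1
grasp_force: 77.5
```

>>> send_rows --deltas '[0,0,0,0,0,0,0,0,0,0,0,0,0,0,0.28,0,0,0,0,0,0,0,0,0]' --grip 0.3

```text
clock: 7.7
ee_pos: [411.9, -230.6, 7.7]
orientation: [3.141, -0.001, 0.214]
wrist_force: [-0.5, 0.2, -0.1]
gripper_width: 59.8
grasp_force: 0.0
```

>>> send_rows --deltas '[0,0,0,0,0,0,0,0,0,0,0,0,0,0,0,0,0,0]' --grip 0.6

```text
clock: 8.07
ee_pos: [411.9, -230.5, 8.0]
orientation: [3.141, -0.001, 0.214]
wrist_force: [-4.0, 3.3, 22.5]
gripper_width: 45.1
grasp_force: 57.8
```

>>> send_rows --deltas '[0,0,0.5,0,0,0,0,0,1,0,0,0,0,0,1,0,0,0,0,0,0,0,0,0]'

```text
clock: 8.57
ee_pos: [412.3, -230.8, 58.2]
orientation: [3.14, -0.001, 0.214]
wrist_force: [1.5, -0.3, -0.5]
gripper_width: 34.2
grasp_force: 0.0
```

The blank slipped out, so the tips are higher than I judged. I look again before regripping.

>>> send_rows --deltas '[0,0,1,0,0,0,0,0,1,0,0,0,0,0,1,0,0,0,0,0,0,0,0,0]' --grip 0.25

```text
clock: 9.07
ee_pos: [412.0, -230.6, 117.4]
orientation: [3.14, -0.001, 0.214]
wrist_force: [-0.4, -0.3, -0.4]
gripper_width: 64.1
grasp_force: 0.0
```

```bash
python3 w.py w3.png blank_round_center:12 nest_round_floor:16; python3 - <<'E'
import cv2
w=cv2.imread('pics/w3.png');b=cv2.imread('pics/w2.png')
cv2.imwrite('pics/w23.png',cv2.resize(__import__('numpy').hstack([b[100:350,150:450],w[100:350,150:450]]),None,fx=1.3,fy=1.3))
E
```

```text
9.075 [ 412.  -230.6  117.4] [ 3.14e+00 -1.00e-03  2.14e-01] 64.1271050155572 [-0.39 -0.3  -0.39]
blank_round_center 0.97 [377. 106.  56.  56.] col [251. 217. 231.] mean [ 481.  -292.4] circ 480.7 -292.9 25.9 rect [ 481.2 -293.6] [50.5 47.9] 77.8
blank_round_center 0.84 [286. 169.  57.  56.] col [62. 53. 46.] mean [ 410.9 -230.5] circ 410.6 -230.9 25.6 rect [ 410.9 -230. ] [50.1 48.5] 12.2
blank_round_center 0.61 [251. 252.  49.  52.] col [ 14. 162. 144.] mean [ 329.7 -212.3] circ 328.9 -212.8 27.6 rect [ 328.9 -212.6] [55.2 46.6] 7.2
nest_round_floor 0.87 [148.   0. 112.  81.] col [232. 225. 208.] mean [ 526.6 -113.1] circ 531.0 -110.7 58.3 rect [ 529.9 -111.2] [73.3 93.1] 10.2
```

View pics/w23.png

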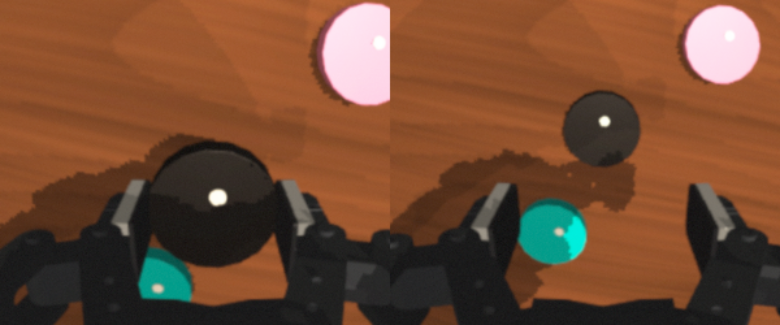

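The blank still lies at (411,-230.4), mark up. I regrip at the first depth.

>>> send_rows --deltas '[-0.05,0,-1,0,0,0,0,0,-1,0,0,0,0,0,-1,0,0,0,0,0,-1,0,0,0,0,0,-1,0,0,0,0,0,-0.8,0,0,0,0,0,0,0,0,0,0,0,0,0,0,0]'

```text
clock: 10.22
ee_pos: [410.6, -230.3, 1.2]
orientation: [-3.141, 0.0, 0.214]
wrist_force: [0.5, -0.4, 0.4]
gripper_width: 64.1
grasp_force: 0.0
```

>>> send_rows --deltas '[0,0,0,0,0,0,0,0,0,0,0,0,0,0,0,0,0,0,0,0,0,0,0,0]' --grip 0.6

```text
clock: 10.72
ee_pos: [410.9, -230.5, 2.1]
orientation: [3.141, -0.001, 0.214]
wrist_force: [-3.3, 2.1, 13.4]
gripper_width: 47.0
grasp_force: 59.3
```

>>> send_rows --deltas '[0,0,0.5,0,0,0,0,0,1,0,0,0,0,0,1,0,0,0,0,0,0,0,0,0]'

```text
clock: 11.22
ee_pos: [411.4, -231.0, 52.6]
orientation: [3.139, -0.002, 0.214]
wrist_force: [-0.4, -0.0, -1.5]
gripper_width: 46.7
grasp_force: 61.6
```

>>> send_rows --deltas '[0.57,1,0.3,0,0,0,0.57,1,0.3,0,0,0,0.57,1,0.3,0,0,0,0.57,1,0.3,0,0,0,0.57,1,0.3,0,0,0,0.57,1,0.3,0,0,0,0,0,0,0,0,0,0,0,0,0,0,0]'

```text
clock: 12.22
ee_pos: [478.6, -110.6, 86.6]
orientation: [-3.141, 0.001, 0.214]
wrist_force: [1.0, 0.2, 0.6]
gripper_width: 46.9
grasp_force: 61.6
```

```bash
python3 w.py w4.png blank_round_center:88 nest_round_floor:16;  python3 - <<'E'
from h import *
st=sense();c=capture('wrist');p=c['pixels']
# rectify plane z=16 into metric map 3px/mm
s=3;X0,Y0=540,-108;R=60
xs=np.arange(X0+R,X0-R,-1/s);ys=np.arange(Y0+R,Y0-R,-1/s)
from scipy.spatial.transform import Rotation as Ro
T=np.array(c['T_tool_cam']);Rw=Ro.from_euler('xyz',st['orientation']).as_matrix()
G=np.array([[ (x,y,16) for y in ys] for x in xs])
q=(((G-st['ee_pos'])@Rw)-T[:3,3])@T[:3,:3]
th=np.arctan2(np.hypot(q[...,0],q[...,1]),q[...,2]);n=np.hypot(q[...,0],q[...,1])
u=c['cx']+c['fx']*th*q[...,0]/n;v=c['cy']+c['fy']*th*q[...,1]/n
im=cv2.remap(p,u.astype(np.float32),v.astype(np.float32),cv2.INTER_CUBIC)
g=cv2.cvtColor(im,cv2.COLOR_RGB2GRAY)
h=cv2.HoughCircles(cv2.GaussianBlur(g,(5,5),1),cv2.HOUGH_GRADIENT,1,20,param1=60,param2=15,minRadius=75,maxRadius=90)
print(h)
if h is not None:
    for a in h[0][:4]:print(X0+R-a[1]/s,Y0+R-a[0]/s,a[2]/s);cv2.circle(im,(int(a[0]),int(a[1])),int(a[2]),(255,0,0),1)
cv2.imwrite('pics/rect.png',np.hstack([im[:,:,::-1]]))
E
```

```text
12.225 [ 478.6 -110.6   86.6] [-3.141e+00  1.000e-03  2.140e-01] 46.9286594461975 [1.01 0.21 0.61]
blank_round_center 0.78 [267. 209. 100.  96.] col [40. 34. 30.] mean [ 476.3 -111.4] circ 474.7 -111.7 28.2 rect [ 475.  -112.1] [55.4 50.6] 8.9
blank_round_center 0.7 [487. 220.  49.  49.] col [232. 166. 188.] mean [ 504.7 -220.9] circ 504.2 -221.4 19.0 rect [ 504.5 -221.5] [37.3 31.5] 76.8
nest_round_floor 0.84 [258.  58. 139. 135.] col [241. 235. 221.] mean [ 540.8 -107. ] circ 540.2 -107.8 62.9 rect [ 540.2 -107.5] [91.  90.5] 10.7
[[[177.5 178.5  82.5]]]
540.5 -107.16667 27.5
```

View pics/rect.png

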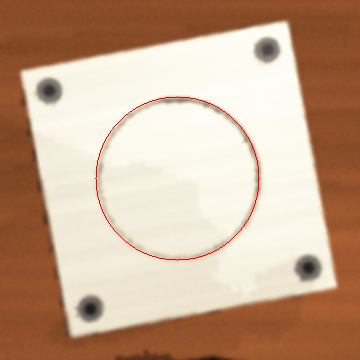

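The rectified view shows the pocket rim fitted at (177,178), giving the nest centre at (540.4,-107.4). It agrees with the block's rectangle (540.2,-107.5).

>>> send_rows --deltas '[0.77,0.04,0,0,0,0,0.77,0.04,0,0,0,0,0.77,0.04,-0.8,0,0,0,0.78,0.04,-0.8,0,0,0,0,0,-0.7,0,0,0,0,0,0,0,0,0]'

```text
clock: 13.18
ee_pos: [539.7, -106.7, 39.5]
orientation: [-3.14, 0.003, 0.214]
wrist_force: [-0.7, -0.1, 0.4]
gripper_width: 46.9
grasp_force: 61.6
```

```bash
python3 w.py w5.png blank_round_center:51
```

```text
13.175 [ 539.7 -106.7   39.5] [-3.14e+00  3.00e-03  2.14e-01] 46.94709480258383 [-0.72 -0.1   0.37]
blank_round_center 0.87 [264. 209.  99.  97.] col [45. 40. 35.] mean [ 542.4 -106.4] circ 541.3 -106.7 26.2 rect [ 541.2 -106.7] [51.7 46.6] 12.8
blank_round_center 0.85 [505. 304.  31.  24.] col [220. 153. 170.] mean [ 524.5 -245.1] circ 520.4 -245.2 22.3 rect [ 524.5 -246.9] [44.7 12.9] 67.0
blank_round_center 0.61 [ 12. 113.  97. 128.] col [216. 209. 193.] mean [552.6  42.4] circ 550.3 47.2 53.1 rect [550.3  47.4] [70.7 81.8] 8.4
```

>>> send_rows --deltas '[-0.01,-0.03,-0.6,0,0,0,0,0,-0.4,0,0,0,0,0,0,0,0,0]'

```text
clock: 13.65
ee_pos: [540.1, -107.6, 20.4]
orientation: [-3.141, 0.001, 0.214]
wrist_force: [-0.8, -0.4, -0.5]
gripper_width: 46.9
grasp_force: 61.6
```

>>> send_rows --deltas '[0,0,-0.2,0,0,0,0,0,0,0,0,0]'

```text
clock: 13.9
ee_pos: [540.6, -107.7, 17.0]
orientation: [-3.141, 0.0, 0.214]
wrist_force: [0.0, -0.3, 0.0]
gripper_width: 47.0
grasp_force: 61.6
```

>>> send_rows --deltas '[0,0,-0.1,0,0,0,0,0,0,0,0,0]'

```text
clock: 14.15
ee_pos: [540.6, -107.7, 15.0]
orientation: [-3.142, 0.0, 0.214]
wrist_force: [0.4, 0.3, -0.5]
gripper_width: 46.8
grasp_force: 61.6
```

>>> send_rows --deltas '[0,0,-0.1,0,0,0,0,0,0,0,0,0]'

```text
clock: 14.4
ee_pos: [540.8, -107.8, 14.1]
orientation: [3.141, -0.001, 0.214]
wrist_force: [-4.9, 1.0, 17.7]
gripper_width: 47.1
grasp_force: 63.7
```

>>> send_rows --deltas '[0,0,-0.05,0,0,0,0,0,0,0,0,0]'

```text
clock: 14.65
ee_pos: [540.8, -107.8, 14.0]
orientation: [3.141, -0.001, 0.214]
wrist_force: [-11.2, 3.3, 34.1]
gripper_width: 46.7
grasp_force: 65.4
```

>>> send_rows --deltas '[0,0,0.05,0,0,0]'

```text
clock: 14.78
ee_pos: [540.8, -107.8, 14.2]
orientation: [3.141, -0.001, 0.214]
wrist_force: [-2.1, -0.2, 6.7]
gripper_width: 47.1
grasp_force: 62.6
```

>>> send_rows --deltas '[0,0,0,0,0,0,0,0,0,0,0,0,0,0,1,0,0,0,0,0,1,0,0,0,0,0,1,0,0,0,-1,0,0.5,0,0,0,-0.5,0,0,0,0,0,0,0,0,0,0,0]' --grip 0.25

```text
clock: 15.78
ee_pos: [510.1, -107.7, 82.7]
orientation: [-3.141, 0.001, 0.213]
wrist_force: [0.2, -0.3, -0.6]
gripper_width: 64.3
grasp_force: 0.0
```

```bash
cat > mk.py <<'E'
from h import *
import sys
from scipy.spatial.transform import Rotation as Ro
st=sense();c=capture('wrist');p=c['pixels'];s=4;X0,Y0,R,Z=540,-107,50,24
xs=np.arange(X0+R,X0-R,-1/s);ys=np.arange(Y0+R,Y0-R,-1/s)
T=np.array(c['T_tool_cam']);Rw=Ro.from_euler('xyz',st['orientation']).as_matrix()
G=np.array([[ (x,y,Z) for y in ys] for x in xs])
q=(((G-st['ee_pos'])@Rw)-T[:3,3])@T[:3,:3]
n=np.hypot(q[...,0],q[...,1]);th=np.arctan2(n,q[...,2])
u=c['cx']+c['fx']*th*q[...,0]/n;v=c['cy']+c['fy']*th*q[...,1]/n
im=cv2.remap(p,u.astype(np.float32),v.astype(np.float32),cv2.INTER_CUBIC);cv2.imwrite('pics/'+sys.argv[1],im[:,:,::-1])
d=(im.max(2)<100).astype(np.uint8)
cn,_=cv2.findContours(d,cv2.RETR_EXTERNAL,cv2.CHAIN_APPROX_NONE)
for k in sorted(cn,key=cv2.contourArea)[::-1][:2]:
    (a,b),w,an=cv2.fitEllipse(k);print('blank',X0+R-b/s,Y0+R-a/s,np.array(w)/s)
    m=np.zeros(d.shape,np.uint8);cv2.drawContours(m,[k],-1,1,-1)
    ys_,xs_=np.nonzero((m>0)&(im.min(2)>130)&(np.hypot(*(np.indices(d.shape)-np.array([b,a])[:,None,None]))<15*s))
    if len(xs_):print('mark',X0+R-ys_.mean()/s,Y0+R-xs_.mean()/s,'diam',2*(len(xs_)/np.pi)**.5/s)
print(st['ee_pos'],st['orientation'])
E
python3 mk.py seat.png; python3 w.py w6.png blank_round_center:24
```

```text
blank 539.6723136901855 -107.89456939697266 [48.11991119 48.21977234]
mark 546.3161525974026 -108.4301948051948 diam 7.001408606295148
blank 492.9483871459961 -71.5435562133789 [ 6.4601984  36.80333328]
[ 510.06291126 -107.66127399   82.67543218] [-3.14120281e+00  5.18233372e-04  2.13423077e-01]
15.825 [ 510.6 -107.7   82.7] [-3.141  0.     0.214] 64.1565167775674 [ 0.4  -0.45 -0.18]
blank_round_center 0.8 [479. 250.  44.  47.] col [230. 169. 189.] mean [ 492.6 -277.6] circ 489.4 -278.2 28.2 rect [ 493.  -279.6] [56.5 37.2] 68.5
blank_round_center 0.68 [290. 137.  70.  74.] col [71. 63. 56.] mean [ 540.3 -108. ] circ 539.7 -108.0 25.0 rect [ 539.7 -108.4] [48.7 48.6] 12.5
```

View pics/seat.png

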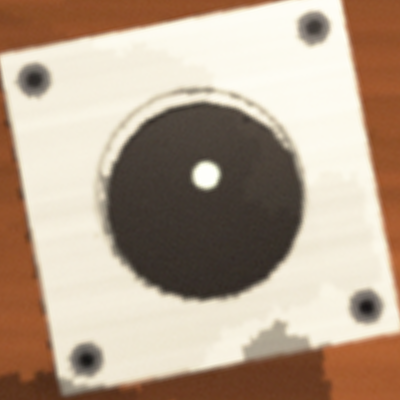

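The blank sits in the round pocket, mark at (206,175) in the view, with an even rim around it. No force came until TCP z 14, which matches the 12 mm floor. The mark is at about (546.3,-108.4). Now to the gauge.

>>> send_rows --deltas '[-0.25,0.8,1,0,0,0,-0.25,1,1,0,0,0,-0.25,1,0.8,0,0,0,-0.25,1,0.8,0,0,0,-0.25,1,0.8,0,0,0,-0.25,1,0.6,0,0,0,-0.25,1,0.5,0,0,0,-0.25,1,0,0,0,0,-0.25,1,0,0,0,0,-0.25,1,0,0,0,0]' --grip 0

```text
clock: 17.18
ee_pos: [460.2, 89.5, 193.3]
orientation: [-3.142, 0.0, 0.214]
wrist_force: [0.2, 0.4, -0.8]
gripper_width: 85.4
grasp_force: 0.0
```

>>> send_rows --deltas '[-0.2,1,0,0,0,0,-0.2,1,0,0,0,0,-0.2,1,0,0,0,0,-0.2,1,0,0,0,0,-0.2,1,0,0,0,0,-0.2,1,0,0,0,0,-0.2,1,0,0,0,0,-0.2,1,0,0,0,0,-0.2,1,0,0,0,0,0,0.5,0,0,0,0,0,0,0,0,0,0]'

```text
clock: 18.55
ee_pos: [438.5, 225.8, 193.0]
orientation: [-3.101, 0.0, 0.287]
wrist_force: [-0.9, -0.3, -0.7]
gripper_width: 85.2
grasp_force: 0.0
```

```bash
python3 w.py w7.png rack:40 gauge:108; python3 - <<'E'
from h import *
st=sense();c=capture('wrist');p=c['pixels']
from scipy.spatial.transform import Rotation as Ro
s=4;X0,Y0,R=469,281,40;out=[]
for Z in(108,40):
    xs=np.arange(X0+R,X0-R,-1/s);ys=np.arange(Y0+R,Y0-R,-1/s)
    T=np.array(c['T_tool_cam']);Rw=Ro.from_euler('xyz',st['orientation']).as_matrix()
    G=np.array([[ (x,y,Z) for y in ys] for x in xs])
    q=(((G-st['ee_pos'])@Rw)-T[:3,3])@T[:3,:3]
    n=np.hypot(q[...,0],q[...,1]);th=np.arctan2(n,q[...,2])
    u=c['cx']+c['fx']*th*q[...,0]/n;v=c['cy']+c['fy']*th*q[...,1]/n
    out.append(cv2.remap(p,u.astype(np.float32),v.astype(np.float32),cv2.INTER_CUBIC))
cv2.imwrite('pics/g.png',np.hstack(out)[:,:,::-1])
E
```

```text
18.55 [438.5 225.8 193. ] [-3.101  0.     0.287] 85.20092610328827 [-0.86 -0.35 -0.72]
rack 0.74 [123. 107. 221.  68.] col [240. 159.  78.] mean [464.1 319.7] circ 458.7 336.7 123.1 rect [458.  336.7] [ 60.5 240.4] 12.5
gauge 0.92 [194. 225.  46.  34.] col [27. 75. 32.] mean [384.6 293.3] circ 378.4 297.8 22.6 rect [377.8 295.2] [23.9 43.6] 62.3
gauge 0.77 [233. 122.  58.  38.] col [177. 165. 151.] mean [472.8 279.7] circ 472.8 280.1 25.9 rect [472.5 279.9] [30.2 46.2] 14.8
gauge 0.26 [586.  35.  54.  54.] col [101.  91.  76.] mean [669.4 -23.4] circ 683.1 -22.7 63.7 rect [670.7 -32.2] [ 57.  125.1] 38.1
```

View pics/g.png

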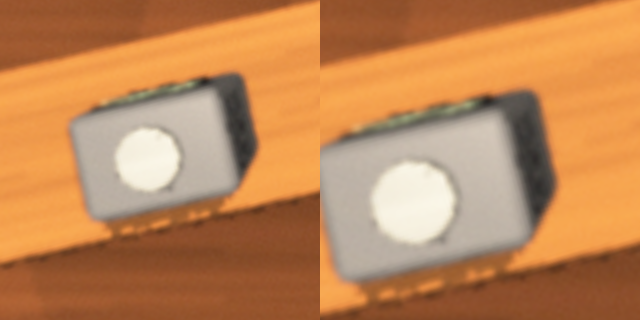

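The view shows the grey gauge's top centred at about (156,152), which is (471,282), with yaw about 0.225 and display towards +x. Joint 6 hit its end (yaw = j1 - j6 + π), so I correct the tilt and turn half a revolution the other way.

>>> send_rows --deltas '[0,0,0,-0.45,-0.13,0,0,0.2,0,0,0,1,0,0.2,0,0,0,1,0,0.2,0,0,0,1,0,0.2,0,0,0,1,0,0.2,0,0,0,1,0.2,0.2,0,0,0,1,0.2,0.2,0,0,0,1,0.2,0.2,0,0,0,1,0.2,0.2,0,0,0,1,0.2,0.2,0,0,0,1,0.2,0.2,0,0,0,1]'

```text
clock: 20.25
ee_pos: [464.4, 263.5, 193.1]
orientation: [-3.138, 0.002, 1.259]
wrist_force: [-0.2, -0.1, 0.9]
gripper_width: 85.7
grasp_force: 0.0
```

>>> send_rows --deltas '[0.1,0.1,0,0,0,1,0.1,0.1,0,0,0,1,0.1,0.1,0,0,0,1,0.1,0.1,0,0,0,1,0,0.1,0,0,0,1,0,0.1,0,0,0,1,0,0,0,0,0,1,0,0,0,0,0,1,0,0,0,0,0,1,0,0,0,0,0,1,0,0,0,0,0,1,0,0,0,0,0,1]'

```text
clock: 21.75
ee_pos: [472.2, 275.4, 193.1]
orientation: [-3.136, 0.002, 2.306]
wrist_force: [0.6, 0.2, -0.3]
gripper_width: 85.2
grasp_force: 0.0
```

>>> send_rows --deltas '[0,0,0,0,0,1,0,0,0,0,0,1,0,0,0,0,0,1,0,0,0,0,0,1,0,0,0,0,0,1,0,0,0,0,0,1,0,0,0,0,0,1,0,0,0,0,0,1,0,0,0,0,0,1,0,0,0,0,0,1,0,0,0,0,0,1,0,0,0,0,0,1]'

```text
clock: 23.25
ee_pos: [472.2, 275.4, 193.1]
orientation: [-3.135, 0.001, -2.93]
wrist_force: [0.5, 0.5, -0.2]
gripper_width: 85.2
grasp_force: 0.0
```

>>> send_rows --deltas '[0,0.3,0,0.07,0.02,0.16,0,0,0,0,0,0]'

```text
clock: 23.5
ee_pos: [472.2, 282.0, 193.0]
orientation: [3.14, 0.0, -2.921]
wrist_force: [0.5, 0.0, 0.1]
gripper_width: 85.5
grasp_force: 0.0
```

```bash
python3 w.py w8.png rack:40 gauge:108; python3 - <<'E'
from h import *
st=sense();c=capture('wrist');p=c['pixels']
from scipy.spatial.transform import Rotation as Ro
s=4;X0,Y0,R=470,282,40;Z=108
xs=np.arange(X0+R,X0-R,-1/s);ys=np.arange(Y0+R,Y0-R,-1/s)
T=np.array(c['T_tool_cam']);Rw=Ro.from_euler('xyz',st['orientation']).as_matrix()
G=np.array([[ (x,y,Z) for y in ys] for x in xs])
q=(((G-st['ee_pos'])@Rw)-T[:3,3])@T[:3,:3]
n=np.hypot(q[...,0],q[...,1]);th=np.arctan2(n,q[...,2])
u=c['cx']+c['fx']*th*q[...,0]/n;v=c['cy']+c['fy']*th*q[...,1]/n
im=cv2.remap(p,u.astype(np.float32),v.astype(np.float32),cv2.INTER_CUBIC)
cv2.imwrite('pics/g2.png',im[:,:,::-1])
print('cam pos',Rw@T[:3,3]+st['ee_pos'])
hsv=cv2.cvtColor(im,cv2.COLOR_RGB2HSV);m=((hsv[...,1]<70)&(hsv[...,2]>110)).astype(np.uint8)
m=cv2.morphologyEx(m,cv2.MORPH_OPEN,np.ones((5,5)))
for k in sorted(cv2.findContours(m,cv2.RETR_EXTERNAL,cv2.CHAIN_APPROX_NONE)[0],key=cv2.contourArea)[::-1][:2]:
    r=cv2.minAreaRect(k);print(r,X0+R-r[0][1]/s,Y0+R-r[0][0]/s,np.array(r[1])/s)
E
```

```text
23.5 [472.2 282.  193. ] [ 3.14   0.    -2.921] 85.52714716576233 [0.51 0.01 0.1 ]
rack 0.71 [246. 149. 234.  65.] col [222. 148.  72.] mean [453.2 326.4] circ 457.7 336.3 122.8 rect [455.9 336.2] [ 64.8 240.5] 12.4
gauge 0.7 [349.  25.  63.  58.] col [ 39. 112.  48.] mean [349.5 305.4] circ 350.0 306.2 26.6 rect [349.7 305.6] [28.  49.5] 65.4
gauge 0.62 [290. 170.  49.  50.] col [167. 156. 144.] mean [463.8 281.5] circ 465.1 282.3 24.5 rect [463.3 281.5] [38.6 39.4] 12.6
cam pos [405.05535832 266.23778583 335.32373313]
((156.04116821289062, 163.435302734375), (107.5975112915039, 154.3460235595703), 77.47119140625) 469.14117431640625 282.98970794677734 [26.89937782 38.58650589]
```

View pics/g2.png

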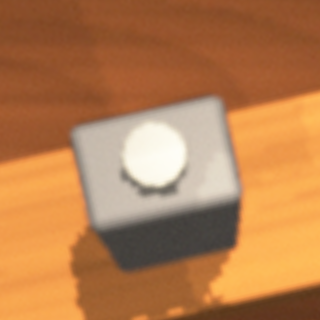

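The view shows the gauge's top face centred at about (156,163), which is (469.5,283), with yaw 0.219. I go down and grip it.

>>> send_rows --deltas '[-0.1,0.03,-1,0,0,0,0,0,-1,0,0,0,0,0,-1,0,0,0,0,0,-1,0,0,0,0,0,-1,0,0,0,0,0,-0.95,0,0,0,0,0,0,0,0,0]'

```text
clock: 24.58
ee_pos: [469.5, 281.9, 73.2]
orientation: [3.14, -0.002, -2.92]
wrist_force: [0.2, -0.1, -0.2]
gripper_width: 85.2
grasp_force: 0.0
```

>>> send_rows --deltas '[0,0,0,0,0,0,0,0,0,0,0,0,0,0,0,0,0,0,0,0,0,0,0,0,0,0,0,0,0,0]' --grip 0.8

```text
clock: 25.2
ee_pos: [470.5, 282.5, 74.9]
orientation: [3.14, 0.001, -2.919]
wrist_force: [-1.4, 1.1, 5.4]
gripper_width: 38.9
grasp_force: 59.8
```

>>> send_rows --deltas '[0,0,0.5,0,0,0,0,0,0.5,0,0,0,0,0,0.5,0,0,0,0,0,0.5,0,0,0,0,0,1,0,0,0,0,0,1,0,0,0,0,0,0,0,0,0]'

```text
clock: 26.08
ee_pos: [470.9, 282.6, 155.4]
orientation: [3.14, 0.003, -2.92]
wrist_force: [0.5, -0.1, -2.5]
gripper_width: 39.5
grasp_force: 61.0
```

```bash
python3 w.py w9.png gauge:155; python3 -c "
from h import *
s=sense();print(s['joints'].round(2),s['wrist_force'],s['moment'],s['grasp_force'])
for n in('top','scene'):
  c=capture(n)
  for r in cut_out('gauge',n)[:3]:
    m=r['region'];ys,xs=np.nonzero(m);print(n,r['confidence'],r['bbox'],c['pixels'][m].mean(0).round());
  print([np.round(proj(c,s['ee_pos']+[0,0,d])) for d in(-64,19,44)])
"
```

```text
26.075 [470.9 282.6 155.4] [ 3.14e+00  3.00e-03 -2.92e+00] 39.513579638621295 [ 0.54 -0.07 -2.52]
gauge 0.82 [354.  14.  75.  66.] col [ 38. 112.  48.] mean [363.7 295.3] circ 363.6 295.3 19.9 rect [363.9 295.5] [20.8 37.3] 64.0
gauge 0.7 [264. 203.  97. 110.] col [103.  96.  88.] mean [476.2 283.9] circ 479.6 284.8 36.2 rect [475.6 284. ] [64.2 51.4] 12.6
[ 0.39  0.34 -0.15  1.08  0.    0.17] [-0.66506093  0.2335888  -3.05041494] [ 0.00295473 -0.04357074 -0.0416423 ] 60.994988679885864
top 0.48 [362.0, 197.5, 21.7, 20.2] [137. 116. 100.]
[array([226., 233.]), array([219., 231.]), array([216., 231.])]
scene 0.71 [401.8, 153.7, 21.7, 36.8] [118. 119. 112.]
scene 0.52 [416.0, 236.2, 40.2, 60.4] [198. 162. 102.]
scene 0.47 [412.0, 169.8, 13.9, 22.8] [ 41. 110.  51.]
[array([407., 192.]), array([411., 162.]), array([412., 153.])]
```

The gauge is held (-3 N of weight). I carry it past the nest so the wrist camera can measure the mark again from the turned side, which cancels the camera's bias.

>>> send_rows --deltas '[0.3,-0.5,0,0,0,0,0.3,-1,0,0,0,0,0.3,-1,0,0,0,0,0.3,-1,0,0,0,0,0.3,-1,0,0,0,0,0.3,-1,0,0,0,0,0.3,-1,0,0,0,0,0.3,-1,0,0,0,0,0.3,-1,0,0,0,0,0.3,-1,0,0,0,0,0.3,-1,0,0,0,0,0.3,-1,0,0,0,0]'

```text
clock: 27.88
ee_pos: [542.4, 50.9, 154.0]
orientation: [3.14, -0.0, -2.92]
wrist_force: [-1.0, 0.2, -2.2]
gripper_width: 39.6
grasp_force: 60.8
```

>>> send_rows --deltas '[0.3,-1,0,0,0,0,0.3,-1,0,0,0,0,0.3,-1,0,0,0,0,0.3,-1,0,0,0,0,0.3,-1,0,0,0,0,0.3,-1,0,0,0,0,0.3,-1,0,0,0,0,0.3,-1,0,0,0,0,0.3,-0.5,0,0,0,0,0,0,0,0,0,0,0,0,0,0,0,0]'

```text
clock: 29.25
ee_pos: [596.0, -117.2, 154.0]
orientation: [3.14, -0.0, -2.919]
wrist_force: [-0.3, -1.3, -2.5]
gripper_width: 39.1
grasp_force: 61.0
```

```bash
python3 mk.py seat2.png; python3 w.py w10.png nest_round_floor:16 blank_round_center:24; python3 -c "
from h import *
print(sense()['wrist_force'])
c=capture('top');r=cut_out('blank_round_center','top')
for q in r:
  ys,xs=np.nonzero(q['region']);print(q['confidence'],at(c,xs.mean(),ys.mean(),20))"
```

```text
blank 540.0132064819336 -106.95104598999023 [44.32505417 49.55751038]
mark 546.2664410058027 -108.40183752417795 diam 6.4141681291695924
blank 539.2689743041992 -59.57012462615967 [ 6.1118598  14.56690884]
[ 595.96618936 -117.18576111  154.02546092] [ 3.13957265e+00 -1.97730909e-04 -2.91910980e+00]
29.3 [ 596.  -117.   154.1] [ 3.14   0.    -2.919] 39.05145659936275 [-0.56  0.14 -2.55]
nest_round_floor 0.64 [285.  81. 103. 105.] col [222. 216. 204.] mean [ 540.1 -108.4] circ 540.4 -108.5 62.3 rect [ 540.5 -107.5] [91.1 91. ] 10.0
blank_round_center 0.78 [311. 106.  54.  55.] col [71. 64. 57.] mean [ 539.4 -108.1] circ 539.4 -108.2 25.0 rect [ 539.9 -107.7] [47.9 49.1] 40.0
blank_round_center 0.64 [147.  21.  45.  45.] col [245. 208. 223.] mean [ 484.1 -283.4] circ 482.7 -283.7 25.9 rect [ 483.9 -284.9] [50.9 44.5] 61.0
[ 0.61845199  0.09757624 -2.51440657]
0.42 [ 476.98284583 -302.47130362   20.        ]
```

The mark reads (546.3,-108.4) from both sides. I move over it and lower.

>>> send_rows --deltas '[-0.82,0.15,0,0,0,0,-0.82,0.15,-0.5,0,0,0,-0.82,0.13,-0.8,0,0,0,0,0,-0.8,0,0,0,0,0,-0.7,0,0,0,0,0,0,0,0,0,0,0,0,0,0,0]'

```text
clock: 30.42
ee_pos: [547.3, -109.2, 98.5]
orientation: [3.14, 0.0, -2.919]
wrist_force: [0.7, -0.3, -2.4]
gripper_width: 39.5
grasp_force: 60.9
```

```bash
python3 -c "
from h import *
s=sense();print(s['ee_pos'],s['orientation'],s['wrist_force'])"
```

```text
[ 547.32141813 -109.17633652   98.48066518] [ 3.14019860e+00  4.78531920e-04 -2.91945118e+00] [ 0.69986358 -0.33096682 -2.44390498]
```

>>> send_rows --deltas '[-0.03,0.04,-0.3,0,0,0,0,0,0,0,0,0]'

```text
clock: 30.68
ee_pos: [546.2, -108.2, 91.8]
orientation: [3.14, -0.0, -2.919]
wrist_force: [-0.6, -0.7, -2.8]
gripper_width: 39.2
grasp_force: 60.9
```

>>> send_rows --deltas '[0,0,-0.1,0,0,0,0,0,0,0,0,0]'

```text
clock: 30.92
ee_pos: [546.3, -108.3, 90.0]
orientation: [3.14, -0.0, -2.92]
wrist_force: [0.1, 0.6, -3.0]
gripper_width: 39.2
grasp_force: 60.9
```

>>> send_rows --deltas '[0,0,-0.05,0,0,0,0,0,0,0,0,0]'

```text
clock: 31.18
ee_pos: [546.4, -108.3, 89.1]
orientation: [3.14, 0.0, -2.919]
wrist_force: [-0.3, -0.7, -2.5]
gripper_width: 39.2
grasp_force: 60.9
```

>>> send_rows --deltas '[0,0,-0.05,0,0,0,0,0,0,0,0,0]'

```text
clock: 31.42
ee_pos: [546.4, -108.3, 88.2]
orientation: [3.14, 0.0, -2.92]
wrist_force: [0.1, 0.4, 0.2]
gripper_width: 39.4
grasp_force: 61.1
```

>>> send_rows --deltas '[0,0,-0.03,0,0,0,0,0,0,0,0,0]'

```text
clock: 31.68
ee_pos: [546.5, -108.3, 87.6]
orientation: [3.14, 0.0, -2.92]
wrist_force: [-0.0, -0.8, 1.0]
gripper_width: 39.3
grasp_force: 61.2
```

>>> send_rows --deltas '[0,0,-0.03,0,0,0,0,0,0,0,0,0]'

```text
clock: 31.92
ee_pos: [546.5, -108.3, 87.0]
orientation: [3.14, 0.0, -2.92]
wrist_force: [-0.1, 0.0, 3.1]
gripper_width: 39.1
grasp_force: 61.4
```

>>> send_rows --deltas '[0,0,-0.03,0,0,0,0,0,0,0,0,0]'

```text
clock: 32.17
ee_pos: [546.5, -108.3, 86.7]
orientation: [3.14, 0.001, -2.919]
wrist_force: [-1.9, 1.0, 8.9]
gripper_width: 39.5
grasp_force: 62.6
```

>>> send_rows --deltas '[0,0,-0.01,0,0,0,0,0,0,0,0,0]'

```text
clock: 32.42
ee_pos: [546.6, -108.3, 86.7]
orientation: [3.14, 0.001, -2.919]
wrist_force: [-2.3, 0.5, 11.5]
gripper_width: 38.9
grasp_force: 62.7
```

>>> send_rows --deltas '[0,0,-0.01,0,0,0,0,0,0,0,0,0]'

```text
clock: 32.67
ee_pos: [546.6, -108.3, 86.7]
orientation: [3.14, 0.001, -2.919]
wrist_force: [-4.0, 1.8, 14.1]
gripper_width: 38.9
grasp_force: 63.1
```

>>> send_rows --deltas '[0,0,0.01,0,0,0,0,0,0,0,0,0]'

```text
clock: 32.92
ee_pos: [546.6, -108.3, 86.7]
orientation: [3.14, 0.001, -2.919]
wrist_force: [-2.8, 1.1, 11.4]
gripper_width: 39.1
grasp_force: 62.7
```

```bash
python3 -c "
from h import *
for i in range(4):
  c=capture('scene');s=sense();print(s['clock'],s['ee_pos'].round(2),s['wrist_force'].round(2),s['orientation'].round(4))
for k in('blank_round_center','awl','punch','gauge'):
  print(k,[(round(r['confidence'],2),np.round(r['bbox'])) for r in find_in(k,'scene')[:3]])
"
```

```text
32.975 [ 546.58 -108.3    86.73] [-1.95  2.25 11.39] [ 3.1403e+00  9.0000e-04 -2.9195e+00]
33.025 [ 546.6  -108.32   86.76] [-2.39  0.6  10.44] [ 3.1404e+00  9.0000e-04 -2.9194e+00]
33.075 [ 546.59 -108.32   86.75] [-2.47  1.03 11.83] [ 3.1404e+00  9.0000e-04 -2.9194e+00]
33.125 [ 546.55 -108.28   86.73] [-2.53  0.78 10.84] [ 3.1403e+00  8.0000e-04 -2.9194e+00]
blank_round_center [(0.78, array([173., 194.,  24.,  18.])), (0.65, array([238., 213.,  18.,  16.])), (0.61, array([226., 172.,  18.,  11.]))]
awl [(0.82, array([445., 182.,  11.,  28.])), (0.65, array([158., 256.,  35.,  22.]))]
punch []
gauge [(0.96, array([236., 182.,  20.,  37.])), (0.92, array([409., 163.,  18.,  31.]))]
```

The total press is about 13.8 N (11.1 N read plus 2.7 N of gauge weight). It is steady, upright and on the mark, so I hand in.

```bash
python3 -c "
from bench import *
print(close_job())"
```

```text
the job is handed in; nothing more can be done
None
```

I seated the round blank mark up in the round pocket and handed the job in at about 33 s, with the gauge held upright on the white mark at about 14 N; on its first regrip the blank slipped back to the bench and had to be picked up again.

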